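# Third hand at the screwing jig

## Robot

A 7-joint arm with a two-finger parallel gripper is mounted at the origin on a cart in front of the work surface, level with it; the furniture and walls round the work are solid. World frame = base frame: x ahead of the robot, y to its left, z up, the work surface at z = 0. Lengths are in m, angles in rad, forces in N, time in s.
With the tool pointing down it reaches from about 0.4 to 0.85 m from the base axis. Payload 10.4 kg.
Tool frame: the origin (TCP) lies midway between the tips of the shut fingers; the grasp point (between the pads) lies manip.grip_depth behind it (manip.grip_depth is the distance from the TCP to the grasp point, in m); z points along the fingers, x is the direction in which the jaws open and shut, and the axes are right-handed (so a half turn about z gives the same grasp; the last joint's range is limited). The gripper opens to 85 mm and grips with 20 to 120 N. Pads are 22 mm wide; open, the fingers measure 114 mm over their backs; the gripper's body (76 mm by 85 mm) begins 54 mm behind the grasp point. The pads swing forward as they close: fully open they stand 13 mm farther back than shut.
Start: joints at [-1.126, 0.332, -0.065, 1.46, 0.022, 1.35, -0.088], TCP at [0.282, 0.558, 0.231] pointing down, gripper open.
Joint ranges: [-2.6, 2.6], [-0.5, 2.12], [-1.47, 1.34], [0.16, 2.42], [-1.27, 4.41], [0.06, 2.06], [-2.6, 2.6]. Speed limits (rad/s): [2.22, 2.22, 2.79, 2.79, 3.14, 3.14, 3.14].

## Interface

Orientations are given as a unit quaternion [x, y, z, w].
In Python, from workcell import manip gives the robot as it stands. The module is installed in compiled form; this text tells all that it offers.
- The arm moves only by the tool send_rows, never from a script. Its argument "steps" is a list of rows, each a list of 2 entries, a list of its own where there are three numbers: the shift along the tool's x, y, z in m, then the turn about the tool's z in rad. In form: [[[x, y, z], spin], ...]. A call has exactly 8 rows; each row is the pose to reach, as a shift and turn from the pose commanded when the call began, along the tool's axes at that moment; what a row does not reach only later rows make up. A row lasts 1/8 s, in which the tool goes at most 62.5 mm and 10.7 degrees, less where a joint would pass 70% of its speed; a pose out of reach is approached as far as the arm can. A call with a gripper value outside its range is refused whole. "hand" is the opening, from 0 (shut) to 1 (fully open), set as the call begins (left out, the last holds). The fingers move at their own pace and stop on an object; "force" is the grip in N (left out, the last holds). Time passes only in rows, so rows that repeat a pose let the fingers close, or fill a call up. It gives the time, the measured TCP pose, the force and the opening at its end, in the units of the state.
- manip.get_obs(): the state, without advancing time (a new reading comes with each control period).
- manip.camera(name): name is "scene" or "side" or "wrist"; returns (picture, depth): 384x512x3 uint8, red, green, blue; 384x512 float32, m along the optical axis (not along the pixel's ray), 0 where there is no reading.
- manip.camera_info(name): a dict with "intrinsics" (3x3 intrinsics, pixels), "pose" (4x4, takes a point from camera to world coordinates); the wrist camera has in their place "T_tool_cam" (4x4, takes a point from camera to tool coordinates, whose origin is the TCP and whose axes are the tool frame's). Camera axes: x right, y up, looking along -z (the intrinsics and any distortion apply to the point x, -y, -z); pixel columns grow to the right and rows downward; lengths in m; the calibration is good to about 2 mm. A picture is of the moment at which its call begins: read the wrist's pose just before it. camera_info takes no time and is no camera call.
- manip.hand_in(): hands the job in, once; it reports no verdict.
The state is a dict: "clock": time; "joint_pos": joint angles; "joint_velocities": joint speeds; "tau": joint torques, N m; "position": TCP position; "ee_rot": TCP orientation; "ft_force": force on the tool from outside, world axes, zero at the start; "torque": the same for the moment, N m; "grip_width": opening from 0.0 (shut) to 1.0 (fully open).
Only numpy, scipy, OpenCV 4.12 (cv2) and the standard library are available. Lean on these libraries where they do the work, as an engineer would, in place of code of your own. Each camera call takes 0.05 s, during which the arm holds its last target.

## Task

Pick up the wooden rail and slide it along the jig's deck, drilled end first, through the gate and under its bridge, then press that end squarely against the sprung steel stop plate, so that a colleague can drive the screw through the bridge's slot. Press with a steady 10 N or so (the plate goes back about 10 mm and its pointer stands between the two lines on the stop block), never ram the plate to the end of its travel, keep the rail flat on the deck, and leave the things round about where they are. Finish while still holding the rail pressed: do not let go.

Things in the scene. Friction and masses are not known exactly. Their poses are not given: they have to be found in the camera images.
- rail: loose bar of pale wood, 170 long (x) x 36 wide (y) x 32 high (z), 100 to 200 g. Origin: centre of its underside. Its +x end is the drilled end: a dark countersunk hole is in the top face 34 mm from it. It starts flat on the bench to the left or right of the jig, drilled end away from the robot to within 15 degrees
- rail_front (a point): centre of the rail's drilled end face (85 mm from its origin along its x, 16 mm above its underside)
- jig: the screwing jig, screwed down to the bench. Its x points along the slide, away from the robot to within 15 degrees. Origin: on the bench top (jig's underside), on the centre line below the gate's entry face. In its frame, mm: plywood deck 15 high, 100 wide, x -155 to +101, open on all sides before x = -20
- stop_plate: upright steel plate, 5 thick, 56 wide, 34 high, sliding back along jig +x on springs. Origin: centre of its front face, at rest at jig x = 40, 35 above the bench. No preload, 1 N per mm pushed back (10 mm = 10 N), travel 24 mm. A pointer on top reaches 37 behind the face; its tip is between the lines when the plate is 5 to 16 mm back
- sanding_block: brown cork sanding block, 89 x 124 x 29, on the towel beyond the work; leave alone
- peg_jar: small jar with a dark lid, 52 across, 48 high, on the bench before the rail's near end; leave alone
- masking_tape: roll of masking tape, 96 across, 25 high, on the towel beyond the work; leave alone
- gate (a point): centre of the gate's entry, at deck height (jig x = 0, 15 above the bench). Two wooden posts, x = 0 to 32, leave an opening 44 wide; the bridge across them has its underside 40 and its top 54 above the deck, and a screw slot 14 x 12. Two cheeks, 36 high, flare from the opening to about 60 wide at x = -20
- stop_mark (a point): middle between the two dark lines across the top of the wooden stop block (jig x = 87.5, 55 above the bench). The block spans jig x = 71 to 99, 84 wide, 40 above the deck; the lines are at x = 82 and 93

How it is judged:
By the outcome, as a careful person would: the job done as asked, in the order asked, and still so for the second after the job is handed in, while the arm keeps its last pose, push and grip.
It also fails if it takes over 45 s, if anything falls off the work surface, if the arm or the gripper's body presses on something with over 40 N, if the wrist force passes 120 N, or if a joint passes its speed limit or range.

## Working session

There is one attempt and no reset: what is moved stays moved. The work goes in short steps, Python scripts to look and compute and a tool call to move; the robot and the scene stay as the last step left them, time stands still between calls to the robot, and variables do not carry over. Pictures are saved under pics/ and viewed, and the job is handed in when it is done.

Besides the shell and the picture viewer there is one more tool, called after "Request:" as name([rows], argument=value, ...), one row to a line, values as JSON. send_rows: Moves the arm, as the interface text tells. Its arguments: {"type":"object","properties":{"steps":{"type":"array"},"hand":{"type":"number"},"force":{"type":"number"}},"required":["steps"]}

```bash
mkdir -p pics; cat > h.py <<'E'
import numpy as np, cv2
from workcell import manip
from scipy.spatial.transform import Rotation as R
def snap(name,fn):
    o=manip.get_obs()
    im,d=manip.camera(name); cv2.imwrite('pics/'+fn+'.png',im[:,:,::-1]); np.savez('pics/'+fn+'.npz',im=im,d=d,p=o['position'],q=o['ee_rot'])
    return im,d
def cam(name,o=None):
    i=manip.camera_info(name); K=np.array(i['intrinsics'])
    if 'pose' in i: return K,np.array(i['pose']),i
    T=np.eye(4);T[:3,:3]=R.from_quat(o['ee_rot']).as_matrix();T[:3,3]=o['position']
    return K,T@np.array(i['T_tool_cam']),i
E
python3 - <<'E'
from h import *
o=manip.get_obs(); print({k:np.round(v,3) for k,v in o.items()}, manip.grip_depth)
for n in ['scene','side','wrist']:
    snap(n,n+'0'); print(n,{k:np.round(v,3) if not isinstance(v,str) else v for k,v in manip.camera_info(n).items()})
E
```

```text
{'clock': np.float64(0.0), 'joint_pos': array([-1.126,  0.333, -0.065,  1.461,  0.022,  1.35 , -0.089]), 'joint_velocities': array([-0.001,  0.   , -0.001,  0.002,  0.   ,  0.   , -0.001]), 'tau': array([ 1.0000e-03, -6.2544e+01,  5.0000e-02, -3.9160e+01,  1.6000e-02,
        1.0000e-02,  0.0000e+00]), 'position': array([0.282, 0.558, 0.231]), 'ee_rot': array([ 0.852,  0.524, -0.001,  0.   ]), 'ft_force': array([-0.441,  0.136,  0.914]), 'torque': array([ 0.016, -0.017,  0.034]), 'grip_width': np.float64(1.001)} 0.0187
scene {'intrinsics': array([[490.791,   0.   , 264.527],
       [  0.   , 490.791, 195.454],
       [  0.   ,   0.   ,   1.   ]]), 'pose': array([[-0.999,  0.008, -0.044,  0.55 ],
       [-0.04 , -0.602,  0.797,  0.8  ],
       [-0.02 ,  0.798,  0.602,  0.766],
       [ 0.   ,  0.   ,  0.   ,  1.   ]])}
side {'intrinsics': array([[420.149,   0.   , 255.422],
       [  0.   , 420.149, 184.258],
       [  0.   ,   0.   ,   1.   ]]), 'pose': array([[ 0.377,  0.479, -0.793, -0.184],
       [-0.926,  0.187, -0.327, -0.43 ],
       [-0.008,  0.858,  0.514,  0.569],
       [ 0.   ,  0.   ,  0.   ,  1.   ]])}
wrist {'intrinsics': array([[336.565,   0.   , 251.903],
       [  0.   , 336.565, 190.08 ],
       [  0.   ,   0.   ,   1.   ]]), 'T_tool_cam': array([[ 1.   , -0.001, -0.001, -0.001],
       [-0.001, -0.966, -0.26 , -0.065],
       [-0.001,  0.26 , -0.966, -0.142],
       [ 0.   ,  0.   ,  0.   ,  1.   ]])}
```

View pics/scene0.png

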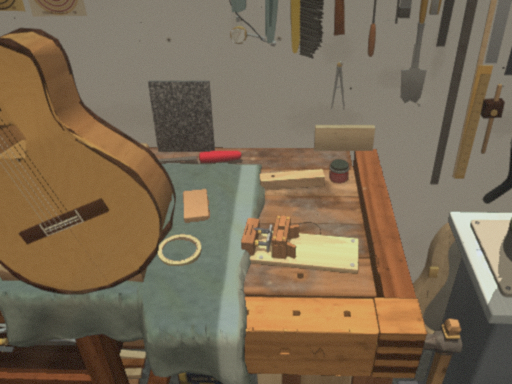

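View pics/side0.png

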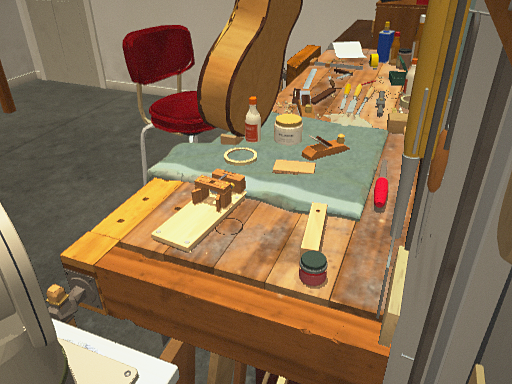

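View pics/wrist0.png

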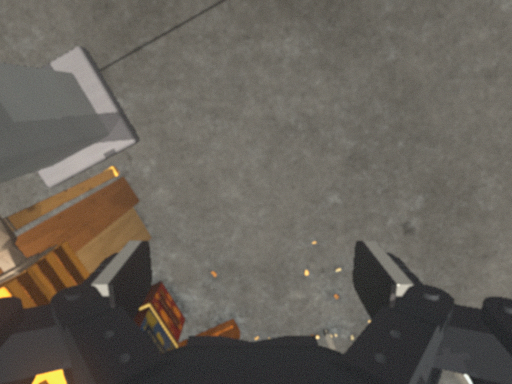

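The scene view shows the rail at about (262–325, 176) with the jar at (339,170) by its near end. The jig deck is at (250–358, 235–270). In the side view the rail's hole is at (318,210) and the gate is at about (215,187). Next I'll zoom in and measure roughly.

```bash
python3 - <<'E'
import cv2
a=cv2.imread('pics/scene0.png')[150:290,225:385]; b=cv2.imread('pics/side0.png')[160:300,140:350]
cv2.imwrite('pics/sc_z.png',cv2.resize(a,None,fx=4,fy=4,interpolation=cv2.INTER_CUBIC))
cv2.imwrite('pics/si_z.png',cv2.resize(b,None,fx=3.8,fy=3.8,interpolation=cv2.INTER_CUBIC))
E
cat >> h.py <<'E'
def px2w(K,T,u,v,d):
    u=np.asarray(u,float);v=np.asarray(v,float)
    x=(u-K[0,2])/K[0,0]*d; y=-(v-K[1,2])/K[1,1]*d
    return np.stack([x,y,-d],-1)@T[:3,:3].T+T[:3,3]
def ray(K,T,u,v,z):
    u=np.asarray(u,float);v=np.asarray(v,float)
    r=np.stack([(u-K[0,2])/K[0,0],-(v-K[1,2])/K[1,1],-np.ones_like(u)],-1)@T[:3,:3].T
    return T[:3,3]+r*((z-T[2,3])/r[...,2])[...,None]
E
python3 - <<'E'
from h import *
for n in ['scene','side']:
    f=np.load(f'pics/{n}0.npz');K,T,i=cam(n);print(i.keys())
    P={'scene':[(263,177),(324,174),(338,165),(355,262),(357,240),(255,262),(195,205),(180,237)],'side':[(318,210),(312,245),(313,258),(215,187),(200,225),(165,240)]}[n]
    for u,v in P:
        print(n,u,v,px2w(K,T,u,v,f['d'][v,u]).round(3))
E
```

```text
dict_keys(['intrinsics', 'pose'])
scene 263 177 [ 0.611 -0.254  0.031]
scene 324 174 [ 0.447 -0.32  -0.004]
scene 338 165 [ 0.414 -0.293  0.044]
scene 355 262 [0.401 0.037 0.013]
scene 357 240 [ 0.389 -0.034  0.012]
scene 255 262 [0.617 0.033 0.004]
scene 195 205 [ 0.773 -0.136  0.028]
scene 180 237 [ 0.79  -0.022  0.026]
dict_keys(['intrinsics', 'pose'])
side 318 210 [ 0.59  -0.262  0.033]
side 312 245 [ 0.467 -0.283  0.032]
side 313 258 [ 0.412 -0.299  0.047]
side 215 187 [ 0.544 -0.029  0.067]
side 200 225 [ 0.463 -0.03   0.016]
side 165 240 [0.395 0.018 0.01 ]
```

View pics/sc_z.png

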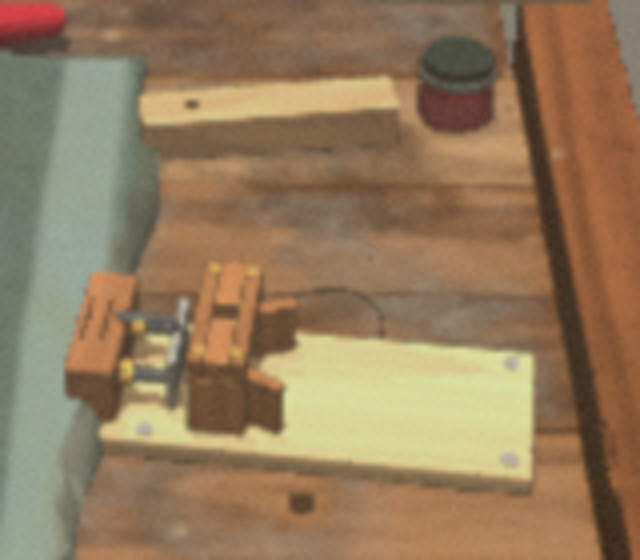

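View pics/si_z.png

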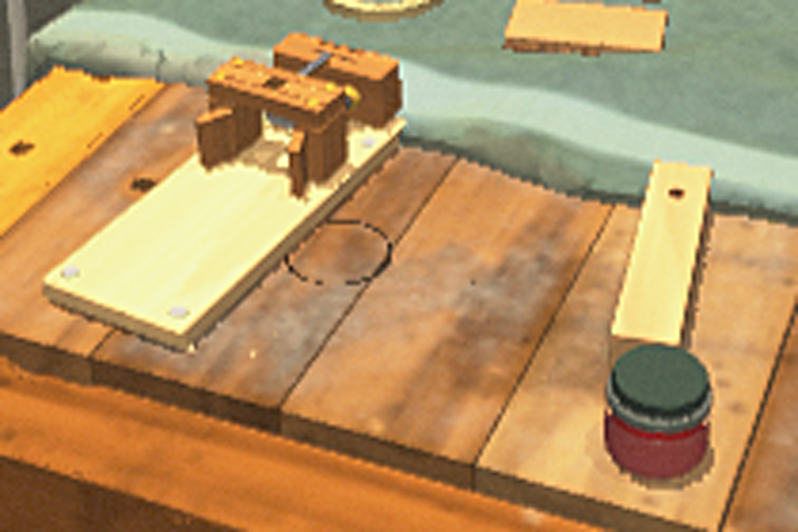

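```bash
cat >> h.py <<'E'
def togo(p,yaw,o=None):
    """shift in tool axes and spin to TCP p with tool-x at world angle yaw (deg)"""
    o=o or manip.get_obs(); M=R.from_quat(o['ee_rot']).as_matrix()
    a=np.degrees(np.arctan2(M[1,0],M[0,0])); d=M.T@(np.array(p)-o['position'])
    print('at',o['position'].round(4),'xang',a.round(2),'tilt',M[:,2].round(4),'shift',d.round(4),'spin',np.radians(a-yaw).round(4),'F',o['ft_force'].round(2),'t',o['clock'].round(2))
E
python3 - <<'E'
from h import *
togo([.42,-.12,.30],100)
togo([.36,.20,.27],100)
E
```

```text
Traceback (most recent call last):
  File "h.py", line 25, in togo
    print('at',o['position'].round(4),'xang',a.round(2),'tilt',M[:,2].round(4),'shift',d.round(4),'spin',np.radians(a-yaw).round(4),'F',o['ft_force'].round(2),'t',o['clock'].round(2))
                                                                                                                                                                   ^^^^^^^^^^^^^^^^
AttributeError: 'float' object has no attribute 'round'
```

```bash
sed -i "s/o\['clock'\].round(2)/round(float(o['clock']),2)/" h.py
python3 - <<'E'
from h import *
togo([.42,-.12,.30],100)
togo([.36,.20,.27],100)
E
```

```text
at [0.2817 0.5576 0.2307] xang 63.2 tilt [-4.e-04 -1.e-03 -1.e+00] shift [-0.5425  0.429  -0.0687] spin -0.6423 F [-0.77  1.35  0.51] t 0.15
at [0.2817 0.5576 0.2307] xang 63.2 tilt [-4.e-04 -1.e-03 -1.e+00] shift [-0.2839  0.2311 -0.039 ] spin -0.6423 F [-0.77  1.35  0.51] t 0.15
```

Request:
send_rows([
  [[-0.02, 0.016, -0.01], -0.03],
  [[-0.06, 0.047, -0.02], -0.08],
  [[-0.105, 0.083, -0.03], -0.15],
  [[-0.15, 0.118, -0.04], -0.22],
  [[-0.195, 0.154, -0.05], -0.29],
  [[-0.24, 0.19, -0.06], -0.36],
  [[-0.285, 0.225, -0.065], -0.42],
  [[-0.33, 0.261, -0.07], -0.48],
], hand=1, force=60)

```text
clock: 1.15
position: [0.366, 0.1437, 0.3015]
ee_rot: [0.702, 0.712, 0.0, -0.0]
ft_force: [0.9, -0.2, -0.2]
grip_width: 1.006
```

```bash
python3 - <<'E'
from h import *
togo([.42,-.12,.30],100)
E
```

```text
at [0.366  0.1437 0.3015] xang 90.82 tilt [ 2.e-04  6.e-04 -1.e+00] shift [-0.2645  0.0503  0.0013] spin -0.1603 F [ 0.94 -0.24 -0.25] t 1.15
```

Request:
send_rows([
  [[-0.04, 0.008, 0], -0.03],
  [[-0.08, 0.015, 0], -0.06],
  [[-0.12, 0.023, 0], -0.09],
  [[-0.16, 0.03, 0], -0.12],
  [[-0.2, 0.038, 0], -0.14],
  [[-0.235, 0.045, 0], -0.16],
  [[-0.26, 0.05, 0], -0.16],
  [[-0.265, 0.05, 0], -0.16],
])

```text
clock: 2.15
position: [0.419, -0.1201, 0.3012]
ee_rot: [0.645, 0.764, -0.0, -0.0]
ft_force: [0.3, 1.3, 0.3]
grip_width: 0.998
```

```bash
python3 - <<'E'
from h import *
togo([.42,-.12,.30],100)
snap('wrist','w1')
a=cv2.imread('pics/w1.png'); cv2.imwrite('pics/w1z.png',cv2.resize(a,(800,600),interpolation=cv2.INTER_CUBIC))
E
```

```text
at [ 0.419  -0.1201  0.3012] xang 99.71 tilt [-2.e-04  1.e-04 -1.e+00] shift [-0.0001  0.001   0.0012] spin -0.005 F [0.32 1.27 0.35] t 2.15
```

View pics/w1z.png

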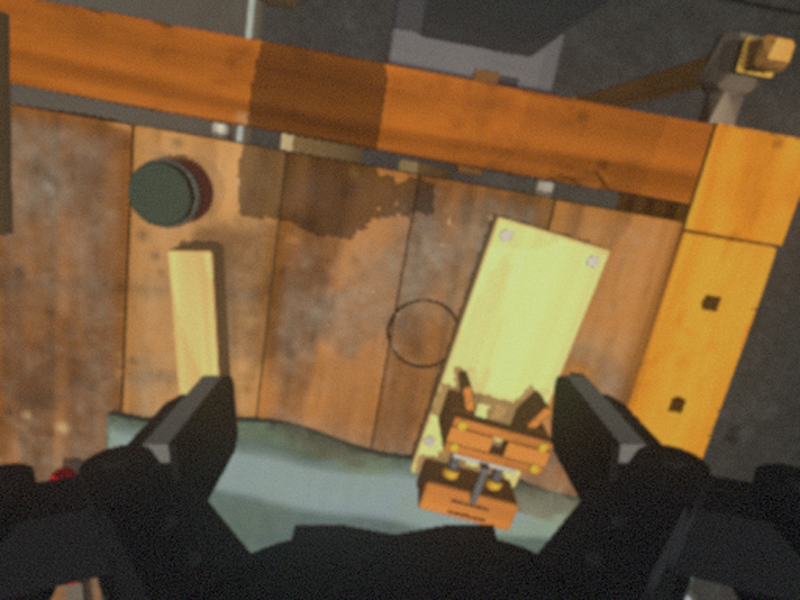

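The wrist view (top of the image is the robot side) shows the jar lid at (165,192), the rail running from (192,250) down to (200,390) with its far part hidden by a finger, and the deck corners at (497,217) and (609,250). The gate is at about (500,440). Now I'll measure with colour masks.

```bash
cat >> h.py <<'E'
class O(dict): pass
def load(fn,name):
    f=np.load(f'pics/{fn}.npz'); return f['im'],f['d'],*cam(name,dict(position=f['p'],ee_rot=f['q']))[:2]
def world(K,T,d):
    v,u=np.mgrid[:384,:512]; return px2w(K,T,u.astype(float),v.astype(float),d[...].astype(float)[...,None][...,0][...,None].squeeze(-1)) if 0 else _w(K,T,d,u,v)
def _w(K,T,d,u,v):
    P=np.stack([(u-K[0,2])/K[0,0]*d,-(v-K[1,2])/K[1,1]*d,-d],-1); return P@T[:3,:3].T+T[:3,3]
E
python3 - <<'E'
from h import *
for fn,n,pts in [('w1','wrist',[(123,190),(345,185),(108,122),(318,282)]),('scene0','scene',[(290,176),(330,255)]),('side0','side',[(314,235),(200,220)])]:
    im,d,K,T=load(fn,n); W=_w(K,T,d,*np.mgrid[:384,:512][::-1]); hsv=cv2.cvtColor(im,cv2.COLOR_RGB2HSV)
    for u,v in pts: print(n,u,v,im[v,u],hsv[v,u],d[v,u].round(3),W[v,u].round(4))
E
```

```text
Traceback (most recent call last):
NameError: name '_w' is not defined
```

```bash
python3 - <<'E'
s=open('h.py').read()
i=s.index('class O'); s=s[:i]+'''def load(fn,name):
    f=np.load(f'pics/{fn}.npz'); return f['im'],f['d'],*cam(name,dict(position=f['p'],ee_rot=f['q']))[:2]
def world(K,T,d):
    v,u=np.mgrid[:384,:512]
    P=np.stack([(u-K[0,2])/K[0,0]*d,-(v-K[1,2])/K[1,1]*d,-d],-1); return P@T[:3,:3].T+T[:3,3]
'''
open('h.py','w').write(s)
E
python3 - <<'E'
from h import *
for fn,n,pts in [('w1','wrist',[(123,190),(345,185),(108,122),(318,282)]),('scene0','scene',[(290,176),(330,255)]),('side0','side',[(314,235),(200,220)])]:
    im,d,K,T=load(fn,n); W=world(K,T,d); hsv=cv2.cvtColor(im,cv2.COLOR_RGB2HSV)
    for u,v in pts: print(n,u,v,im[v,u],hsv[v,u],d[v,u].round(3),W[v,u].round(4))
E
```

```text
wrist 123 190 [207 185 115] [ 23 113 207] 0.427 [ 0.4911 -0.2744  0.0314]
wrist 345 185 [204 215 138] [ 34  91 215] 0.441 [0.4401 0.0065 0.0158]
wrist 108 122 [74 79 61] [38 58 79] 0.389 [ 0.4072 -0.2919  0.047 ]
wrist 318 282 [186 168 107] [ 23 108 186] 0.479 [0.5852 0.003  0.0154]
scene 290 176 [213 190 132] [ 21  97 213] 1.289 [ 0.5408 -0.2614  0.0296]
scene 330 255 [220 217 156] [ 29  74 220] 1.073 [0.4536 0.0172 0.0136]
side 314 235 [246 233 152] [ 26  97 246] 0.867 [ 0.4993 -0.2779  0.032 ]
side 200 220 [246 242 172] [ 28  77 246] 0.944 [ 0.4796 -0.0207  0.0154]
```

```bash
cat >> h.py <<'E'
def masktop(fn,n,zc,box,hsvlo=(15,60,120),hsvhi=(40,200,255),tol=.007):
    im,d,K,T=load(fn,n); W=world(K,T,d); h=cv2.cvtColor(im,cv2.COLOR_RGB2HSV)
    m=cv2.inRange(h,hsvlo,hsvhi)>0
    m&=(abs(W[...,2]-zc)<tol)&(d>0)&(W[...,0]>box[0])&(W[...,0]<box[1])&(W[...,1]>box[2])&(W[...,1]<box[3])
    m=m.astype(np.uint8); k,l,s,c=cv2.connectedComponentsWithStats(m)
    m=(l==1+np.argmax(s[1:,4])).astype(np.uint8)
    c=max(cv2.findContours(m,cv2.RETR_EXTERNAL,cv2.CHAIN_APPROX_NONE)[0],key=cv2.contourArea)[:,0]
    P=ray(K,T,c[:,0],c[:,1],zc)[:,:2]
    return m,P,np.median(W[m>0][:,2])
E
python3 - <<'E'
from h import *
for fn,n in [('w1','wrist'),('scene0','scene'),('side0','side')]:
    for nm,z,box in [('rail',.032,(.4,.66,-.36,-.2)),('deck',.015,(.35,.7,-.12,.1))]:
        m,P,zm=masktop(fn,n,z,box)
        r=cv2.minAreaRect((P*1000).astype(np.float32)); b=cv2.boxPoints(r)
        print(n,nm,m.sum(),'z',zm.round(4),np.round(r[0],1),np.round(r[1],1),round(r[2],2),b.round(0).tolist())
E
```

```text
wrist rail 2454 z 0.0318 [ 514.1 -270.6] [125.4  37.2] 7.78 [[449.0, -261.0], [454.0, -298.0], [579.0, -281.0], [574.0, -244.0]]
wrist deck 8869 z 0.0149 [513.7  -7.7] [ 99.7 245.2] 83.38 [[386.0, -43.0], [630.0, -71.0], [641.0, 28.0], [398.0, 56.0]]
scene rail 583 z 0.0305 [ 536.4 -259.9] [168.8  44.2] 7.85 [[450.0, -250.0], [456.0, -293.0], [623.0, -270.0], [617.0, -226.0]]
scene deck 2479 z 0.0138 [509.1   1.6] [106.2 234.3] 83.15 [[386.0, -37.0], [619.0, -65.0], [632.0, 40.0], [399.0, 68.0]]
side rail 792 z 0.0324 [ 532.2 -269.7] [178.2  36. ] 7.52 [[441.0, -263.0], [446.0, -299.0], [623.0, -276.0], [618.0, -240.0]]
side deck 2125 z 0.015 [510.3 -10.8] [105.4 254.5] 82.97 [[378.0, -48.0], [630.0, -79.0], [643.0, 26.0], [390.0, 57.0]]
```

Heights agree across the views: rail top about 32 mm, deck about 15 mm. The rail is centred at about (0.536, -0.268) with yaw +7.7°. The jig origin is at about (0.546, -0.0115) with yaw -6.7°. I'll go to the rail now.

```bash
python3 - <<'E'
from h import *
togo([.506,-.272,.10],97.7)
togo([.506,-.272,.002],97.7)
E
```

```text
at [ 0.419  -0.1195  0.3012] xang 99.77 tilt [-3.e-04  2.e-04 -1.e+00] shift [-0.1651  0.0599  0.2011] spin 0.0361 F [-0.81 -0.43 -0.61] t 2.2
at [ 0.419  -0.1195  0.3012] xang 99.77 tilt [-3.e-04  2.e-04 -1.e+00] shift [-0.1651  0.06    0.2991] spin 0.0361 F [-0.81 -0.43 -0.61] t 2.2
```

Request:
send_rows([
  [[-0.02, 0.007, 0.02], 0.005],
  [[-0.05, 0.018, 0.055], 0.012],
  [[-0.08, 0.03, 0.09], 0.018],
  [[-0.11, 0.04, 0.125], 0.025],
  [[-0.135, 0.05, 0.155], 0.03],
  [[-0.155, 0.057, 0.185], 0.036],
  [[-0.165, 0.06, 0.2], 0.036],
  [[-0.165, 0.06, 0.2], 0.036],
])

```text
clock: 3.2
position: [0.506, -0.27, 0.0998]
ee_rot: [0.657, 0.754, -0.001, -0.001]
ft_force: [1.0, 0.9, 0.3]
grip_width: 1.001
```

```bash
python3 - <<'E'
from h import *
togo([.506,-.272,.002],97.7)
snap('wrist','w2'); snap('side','s2')
a=cv2.imread('pics/w2.png'); cv2.imwrite('pics/w2z.png',cv2.resize(a,(800,600),interpolation=cv2.INTER_CUBIC))
E
```

```text
at [ 0.506  -0.27    0.0998] xang 97.81 tilt [-0.003   0.0011 -1.    ] shift [-0.0021 -0.      0.0978] spin 0.0019 F [1.04 0.87 0.31] t 3.2
```

View pics/w2z.png

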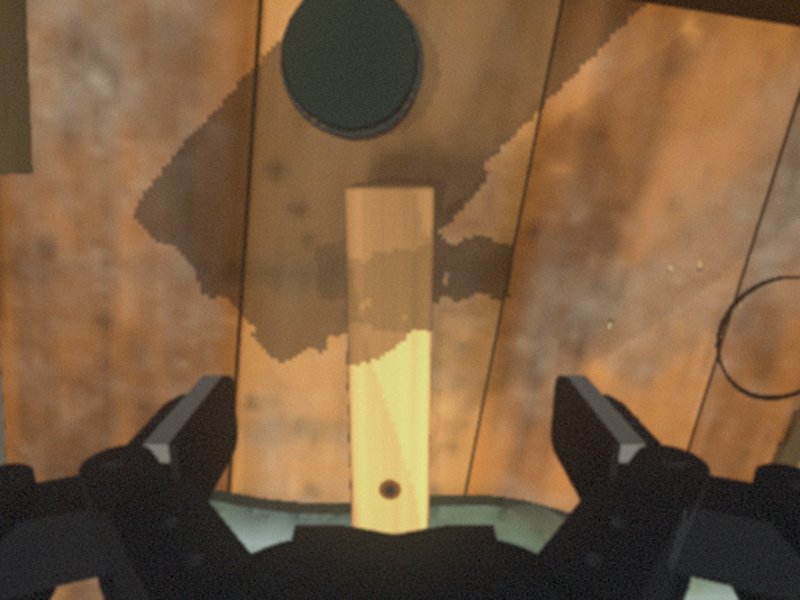

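View pics/s2.png

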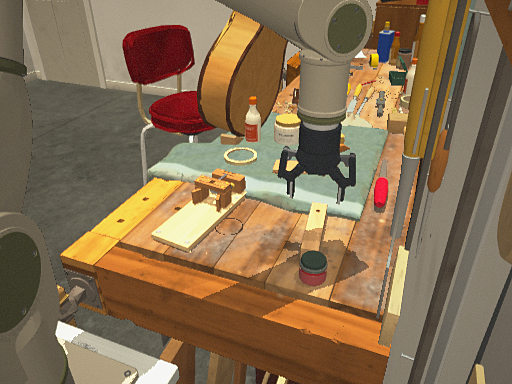

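The wrist view shows the rail centred between the fingers and parallel to them, with edges at columns 350–430, the near end at row 187 and the hole at (389,489). I'll measure its pose more exactly from this view.

```bash
python3 - <<'E'
from h import *
im,d,K,T=load('w2','wrist')
s=.64
pts=np.array([(347,187),(434,187),(389,489),(348,320),(433,320),(352,520),(429,520)])*s
P=ray(K,T,pts[:,0],pts[:,1],.032); print(P.round(4))
n=(P[0]+P[1])/2; h=P[2]; print('near',n,'hole',h,'dist',np.linalg.norm(h-n),'yaw',np.degrees(np.arctan2(h[1]-n[1],h[0]-n[0])))
for a,b in((0,5),(1,6)): v=P[b]-P[a]; print(np.degrees(np.arctan2(v[1],v[0])))
hd=(h-n)/np.linalg.norm(h-n); c=n+hd*85;print('centre',c, 'tcp local x',(np.array([.506,-.27,.032])-c)@hd)
g=n+hd*55; togo([g[0],g[1],.002],97.7)
E
```

```text
[[ 0.4549 -0.2963  0.032 ]
 [ 0.4503 -0.2626  0.032 ]
 [ 0.5871 -0.2618  0.032 ]
 [ 0.5091 -0.2897  0.032 ]
 [ 0.5043 -0.2545  0.032 ]
 [ 0.6059 -0.2767  0.032 ]
 [ 0.601  -0.2411  0.032 ]]
near [ 0.45262017 -0.2794575   0.032     ] hole [ 0.58711633 -0.26181571  0.032     ] dist 0.1356482573389572 yaw 7.4727912166935075
7.421129960727543
8.10709856784637
centre [8.47306926e+01 1.07752479e+01 3.20000000e-02] tcp local x -84.94584354092794
at [ 0.5068 -0.27    0.1015] xang 97.85 tilt [ 0.e+00  8.e-04 -1.e+00] shift [-0.3613 54.9438  0.1057] spin 0.0026 F [-0.32 -0.23  1.12] t 3.3
```

Request:
send_rows([
  [[-0.001, 0, 0.015], 0],
  [[-0.002, 0, 0.035], 0],
  [[-0.002, 0, 0.055], 0],
  [[-0.002, 0, 0.072], 0],
  [[-0.002, 0, 0.085], 0],
  [[-0.002, 0, 0.094], 0],
  [[-0.002, 0, 0.098], 0],
  [[-0.002, 0, 0.098], 0],
])

```text
clock: 4.3
position: [0.507, -0.2731, 0.0033]
ee_rot: [0.657, 0.754, 0.0, 0.0]
ft_force: [-0.4, -0.9, -0.4]
grip_width: 1.001
```

```bash
python3 - <<'E'
from h import *
togo([.5072,-.2723,.002],97.7)
E
```

```text
at [ 0.507  -0.2731  0.0033] xang 97.8 tilt [ 2.e-04  0.e+00 -1.e+00] shift [0.0007 0.0003 0.0013] spin 0.0017 F [-0.36 -0.92 -0.44] t 4.3
```

Closing.

Request:
send_rows([
  [[0, 0, 0], 0],
  [[0, 0, 0], 0],
  [[0, 0, 0], 0],
  [[0, 0, 0], 0],
  [[0, 0, 0], 0],
  [[0, 0, 0], 0],
  [[0, 0, 0], 0],
  [[0, 0, 0], 0],
], hand=0, force=60)

```text
clock: 5.3
position: [0.5072, -0.2731, 0.0037]
ee_rot: [0.657, 0.754, 0.0, 0.0]
ft_force: [-0.9, 0.4, 6.1]
grip_width: 0.41
```

```bash
python3 - <<'E'
from h import *
togo([.5072,-.2723,.002],97.7); print(manip.get_obs()['grip_width'])
E
```

```text
at [ 0.5072 -0.2731  0.0037] xang 97.81 tilt [ 7.e-04 -0.e+00 -1.e+00] shift [0.0008 0.0001 0.0017] spin 0.0019 F [-0.87  0.39  6.11] t 5.3
0.4103867262126077
```

Request:
send_rows([
  [[0, 0, -0.005], 0],
  [[0, 0, -0.015], 0],
  [[0, 0, -0.03], 0],
  [[0, 0, -0.05], 0],
  [[0, 0, -0.07], 0],
  [[0, 0, -0.085], 0],
  [[0, 0, -0.095], 0],
  [[0, 0, -0.1], 0],
])

```text
clock: 6.3
position: [0.507, -0.2729, 0.1038]
ee_rot: [0.657, 0.754, 0.0, 0.0]
ft_force: [-0.2, -0.0, -1.8]
grip_width: 0.409
```

```bash
python3 - <<'E'
from h import *
togo([.40,.0,.1],83.3); print(manip.get_obs()['grip_width'])
snap('side','s3');
E
```

```text
at [ 0.507  -0.2729  0.1038] xang 97.81 tilt [ 3.e-04  1.e-04 -1.e+00] shift [ 0.2849 -0.0689  0.0038] spin 0.2533 F [-0.22 -0.02 -1.75] t 6.3
0.4094100946116715
```

View pics/s3.png

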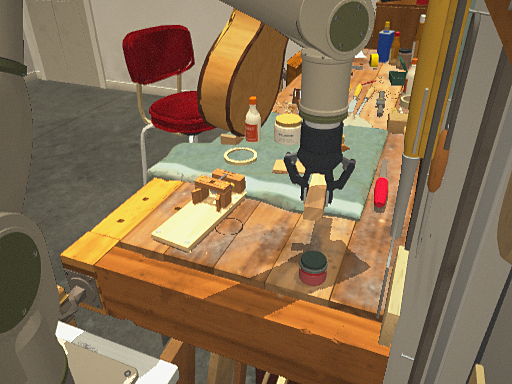

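The rail is lifted and hangs level, and the jar is undisturbed at (313,265). Next I carry it to above the deck's near end.

Request:
send_rows([
  [[0.015, -0.004, 0], 0.015],
  [[0.05, -0.012, 0], 0.045],
  [[0.095, -0.023, 0], 0.085],
  [[0.145, -0.035, 0], 0.13],
  [[0.195, -0.047, 0], 0.175],
  [[0.24, -0.058, 0], 0.215],
  [[0.27, -0.066, 0], 0.243],
  [[0.285, -0.069, 0], 0.253],
])

```text
clock: 7.35
position: [0.3988, 0.0017, 0.1031]
ee_rot: [0.747, 0.665, 0.0, -0.001]
ft_force: [0.8, 0.2, -1.3]
grip_width: 0.411
```

Request:
send_rows([
  [[0, 0, 0], 0],
  [[0, 0, 0], 0],
  [[0, 0, 0], 0],
  [[0, 0, 0], 0],
  [[0, 0, 0], 0],
  [[0, 0, 0], 0],
  [[0, 0, 0], 0],
  [[0, 0, 0], 0],
])

```text
clock: 8.35
position: [0.3998, 0.0, 0.1033]
ee_rot: [0.747, 0.665, 0.0, -0.0]
ft_force: [-1.2, 0.2, -1.7]
grip_width: 0.408
```

```bash
python3 - <<'E'
from h import *
togo([.40,.0,.1],83.3)
for n in ['wrist','side','scene']: snap(n,n+'4')
a=cv2.imread('pics/wrist4.png'); cv2.imwrite('pics/w4z.png',cv2.resize(a,(800,600),interpolation=cv2.INTER_CUBIC))
a=cv2.imread('pics/scene4.png')[150:290,225:385]; b=cv2.imread('pics/side4.png')[140:280,120:330]
cv2.imwrite('pics/sc4_z.png',cv2.resize(a,None,fx=4,fy=4,interpolation=cv2.INTER_CUBIC))
cv2.imwrite('pics/si4_z.png',cv2.resize(b,None,fx=3.8,fy=3.8,interpolation=cv2.INTER_CUBIC))
E
```

```text
at [0.3998 0.     0.1033] xang 83.31 tilt [ 0.e+00  1.e-04 -1.e+00] shift [0.     0.0002 0.0033] spin 0.0002 F [-1.19  0.23 -1.74] t 8.35
```

View pics/w4z.png

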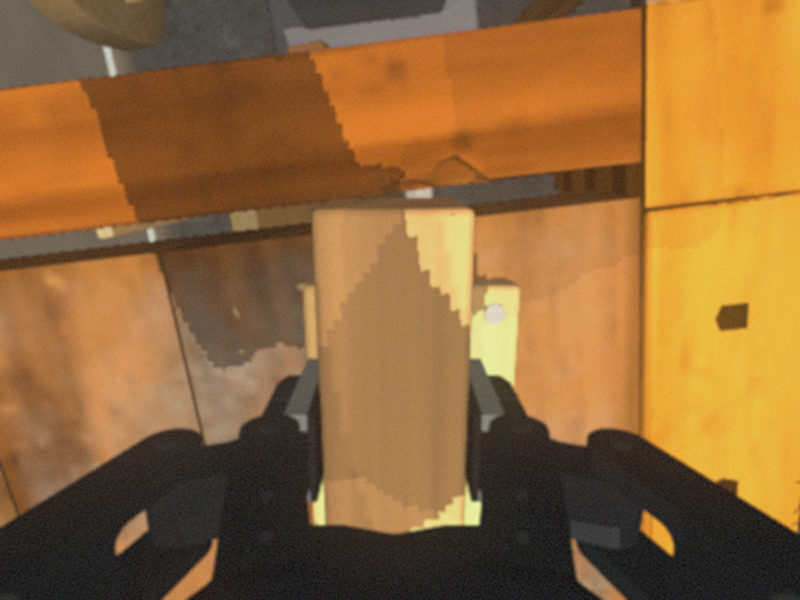

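View pics/si4_z.png

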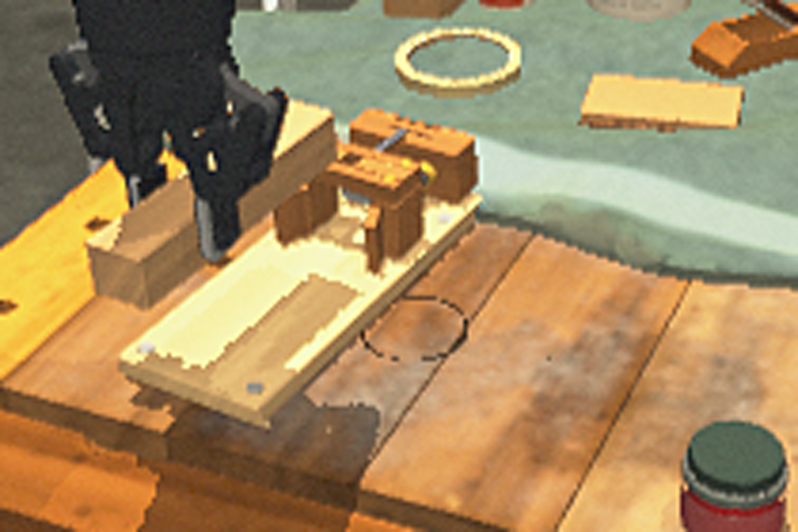

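View pics/sc4_z.png

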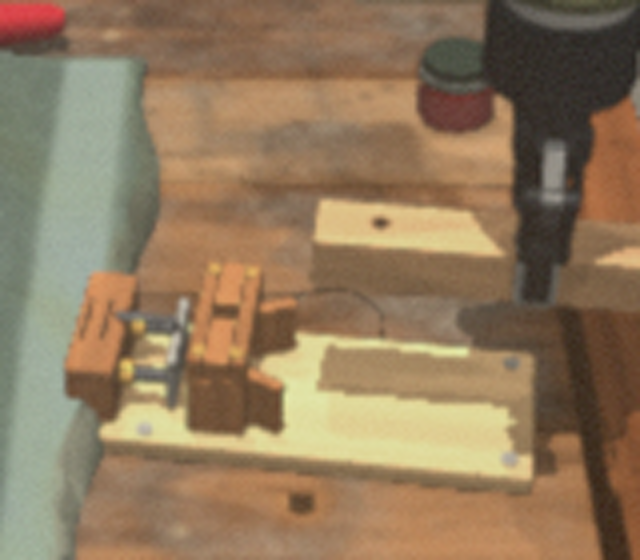

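The wrist view shows the rail centred in the jaws (columns 314–473, near end at row 210). The scene view shows it level above the deck with the front top corner at zoom pixel (318,202). Now I'll refine the jig's centre line from several features before lowering.

```bash
python3 - <<'E'
from h import *
a=cv2.imread('pics/w1.png')[120:345,240:400]; cv2.imwrite('pics/w1g.png',cv2.resize(a,None,fx=2.66,fy=2.66,interpolation=cv2.INTER_CUBIC)) 
a=cv2.imread('pics/w1.png')[225:345,250:380]; cv2.imwrite('pics/w1h.png',cv2.resize(a,None,fx=5,fy=5,interpolation=cv2.INTER_CUBIC)) 
# deck edges from each view
for fn,n in [('w1','wrist'),('scene0','scene'),('side0','side')]:
    m,P,zm=masktop(fn,n,.015,(.35,.7,-.12,.1))
    th=np.radians(-6.7); ex=np.array([np.cos(th),np.sin(th)]); ey=np.array([-ex[1],ex[0]]); q=(P-[.546,-.0115])@np.array([ex,ey]).T*1000
    out=[]
    for s in (1,-1):
        k=(q[:,0]>-140)&(q[:,0]<(-30 if s>0 else -30))&(s*q[:,1]>40)
        f=np.polyfit(q[k,0],q[k,1],1); out.append((round(f[1]-75*f[0],1),round(np.degrees(f[0]),2),k.sum()))
    k=(q[:,0]<-145)&(abs(q[:,1])<40); print(n,out,'near end x',np.median(q[k,0]).round(1))
E
```

```text
wrist [(np.float64(49.0), np.float64(-0.42), np.int64(76)), (np.float64(-49.2), np.float64(0.03), np.int64(77))] near end x -154.2
scene [(np.float64(57.8), np.float64(-0.71), np.int64(53)), (np.float64(-42.7), np.float64(-0.1), np.int64(48))] near end x -155.1
side [(np.float64(48.0), np.float64(0.01), np.int64(31)), (np.float64(-53.4), np.float64(-0.29), np.int64(36))] near end x -160.0
```

View pics/w1h.png

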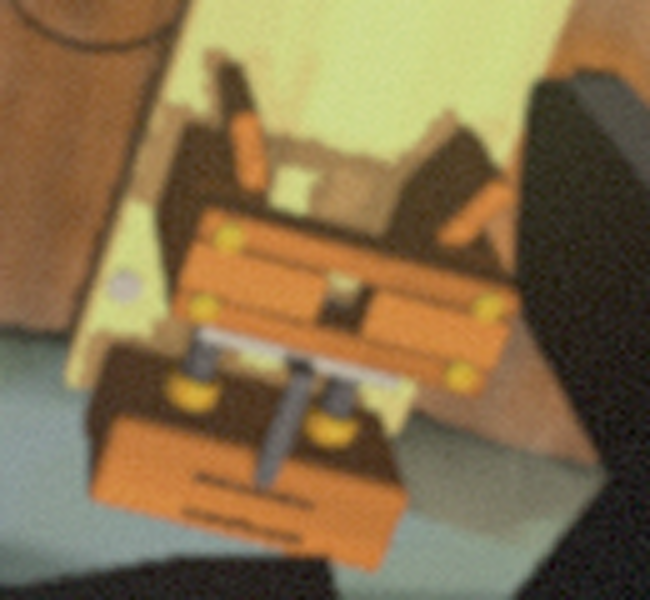

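```bash
python3 - <<'E'
from h import *
im,d,K,T=load('w1','wrist')
f=lambda p,z: ray(K,T,250+np.array([p[0]])/5-.4,225+np.array([p[1]])/5-.4,z)[0]
b=f((345,307.5),.070); s=f((249,508.5),.055); l1=f((255,491),.055); l2=f((242.5,526),.055)
sc=[f(p,.070) for p in((229,238),(488,307),(204,308),(460,377))]
tip=f((263,488),.06); print('tip',tip)
print(b,s,'dist',np.linalg.norm(s[:2]-b[:2]),'lines',np.linalg.norm(l1-l2))
v=s-b; print('yaw slot->mark',np.degrees(np.arctan2(v[1],v[0])))
v=sc[1]-sc[0]; print('screw row yaw',np.degrees(np.arctan2(v[1],v[0]))-90); v=sc[3]-sc[2]; print(np.degrees(np.arctan2(v[1],v[0]))-90)
near=np.array([.546,-.0115])+(-154.5e-3)*np.array([np.cos(np.radians(6.7)),-np.sin(np.radians(6.7))])
for y in(-6.7,-6.9,-7.1):
    th=np.radians(y); ex=np.array([np.cos(th),np.sin(th)]); ey=np.array([-ex[1],ex[0]])
    o=np.array([.546,-.0115])
    for nm,p in(('slot',b),('mark',s),('tip',tip)): q=p[:2]-o; print(y,nm,(q@ex*1000).round(1),(q@ey*1000).round(1))
im,d,K,T=load('w1','wrist'); W=world(K,T,d); print('depth bridge',W[225+250//5,250+330//5], W[225+430//5,250+200//5])
# side view of bridge
E
python3 - <<'E'
import cv2
a=cv2.imread('pics/side0.png')[165:220,180:250]; cv2.imwrite('pics/si_g.png',cv2.resize(a,None,fx=10,fy=10,interpolation=cv2.INTER_CUBIC))
E
```

```text
tip [ 0.62285846 -0.01857645  0.06      ]
[ 0.56146129 -0.01223404  0.07      ] [ 0.63322893 -0.01947212  0.055     ] dist 0.07213170987188401 lines 0.011306295915178422
yaw slot->mark -5.759056494916083
screw row yaw -6.556175009618627
-6.942082332588882
-6.7 slot 15.4 1.1
-6.7 mark 87.6 2.3
-6.7 tip 77.2 1.9
-6.9 slot 15.4 1.1
-6.9 mark 87.6 2.6
-6.9 tip 77.2 2.2
-7.1 slot 15.4 1.2
-7.1 mark 87.5 2.9
-7.1 tip 77.1 2.5
depth bridge [ 0.54757039 -0.01844391  0.06890643] [ 0.61496224 -0.03558002  0.05096727]
```

View pics/si_g.png

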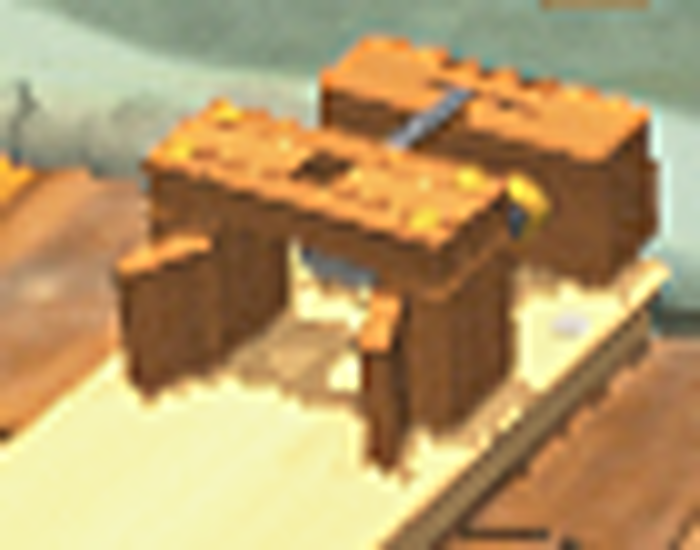

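```bash
python3 - <<'E'
from h import *
im,d,K,T=load('wrist4','wrist'); p=np.load('pics/wrist4.npz')['p'];q=np.load('pics/wrist4.npz')['q']
M=R.from_quat(q).as_matrix()
pts=np.array([(314,208),(473,208),(326,520),(466,520)])*.64
P=ray(K,T,pts[:,0],pts[:,1],.1316); print(((P-p)@M*1000).round(1), world(K,T,d)[200:330:20,250].round(4))
im,d,K,T=load('scene4','scene'); W=world(K,T,d)
for u,v in [(225+330/4,150+215/4),(225+380/4,150+212/4),(225+450/4,150+235/4)]: print(W[int(v),int(u)].round(4))
c=[(225+318/4,150+202/4),(225+313/4,150+247/4)]
for a in c: 
    r=ray(K,T,np.array([a[0]]),np.array([a[1]]),.1316)[0]; print('corner',r, (r-p)@M*1000)
togo([.407,.0048,.024],83.3)
E
```

```text
[[-18.2 -54.8 -28.3]
 [ 15.9 -54.8 -28.3]
 [-18.2  23.4 -28.3]
 [ 17.3  23.4 -28.3]] [[ 3.687e-01  1.900e-03  1.306e-01]
 [ 3.761e-01  1.000e-03  1.308e-01]
 [ 3.837e-01  1.000e-04  1.313e-01]
 [ 3.914e-01 -8.000e-04  1.318e-01]
 [ 4.000e-01 -1.800e-03  1.312e-01]
 [ 4.084e-01 -2.800e-03  1.314e-01]
 [ 4.165e-01 -3.800e-03  1.323e-01]]
[ 0.5065 -0.0164  0.1309]
[ 0.4793 -0.0163  0.1313]
[0.4453 0.0012 0.1322]
corner [ 0.51158065 -0.0240656   0.1316    ] [-10.8930897  113.81809604 -28.31283865]
corner [0.51507018 0.01380816 0.1316    ] [ 27.12931935 112.87192025 -28.30941308]
at [0.3998 0.     0.1033] xang 83.31 tilt [ 1.e-04  1.e-04 -1.e+00] shift [0.0056 0.0066 0.0793] spin 0.0002 F [ 0.53 -0.79 -1.43] t 8.5
```

Request:
send_rows([
  [[0.002, 0.002, 0.01], 0],
  [[0.004, 0.004, 0.024], 0],
  [[0.005, 0.006, 0.04], 0],
  [[0.005, 0.006, 0.054], 0],
  [[0.005, 0.006, 0.065], 0],
  [[0.005, 0.006, 0.073], 0],
  [[0.005, 0.006, 0.077], 0],
  [[0.005, 0.006, 0.079], 0],
])

```text
clock: 9.5
position: [0.4065, 0.0043, 0.0242]
ee_rot: [0.747, 0.665, 0.0, 0.0]
ft_force: [0.7, -0.3, -0.9]
grip_width: 0.408
```

```bash
python3 - <<'E'
from h import *
togo([.407,.0048,.0185],83.3)
for n in ['side','scene']: snap(n,n+'5')
a=cv2.imread('pics/scene5.png')[200:290,225:375]; b=cv2.imread('pics/side5.png')[140:280,120:330]
cv2.imwrite('pics/sc5_z.png',cv2.resize(a,None,fx=5.3,fy=5.3,interpolation=cv2.INTER_CUBIC))
cv2.imwrite('pics/si5_z.png',cv2.resize(b,None,fx=3.8,fy=3.8,interpolation=cv2.INTER_CUBIC))
E
```

```text
at [0.4065 0.0043 0.0242] xang 83.31 tilt [ 1.e-04  1.e-04 -1.e+00] shift [0.0006 0.0005 0.0057] spin 0.0001 F [ 0.68 -0.27 -0.85] t 9.5
```

View pics/si5_z.png

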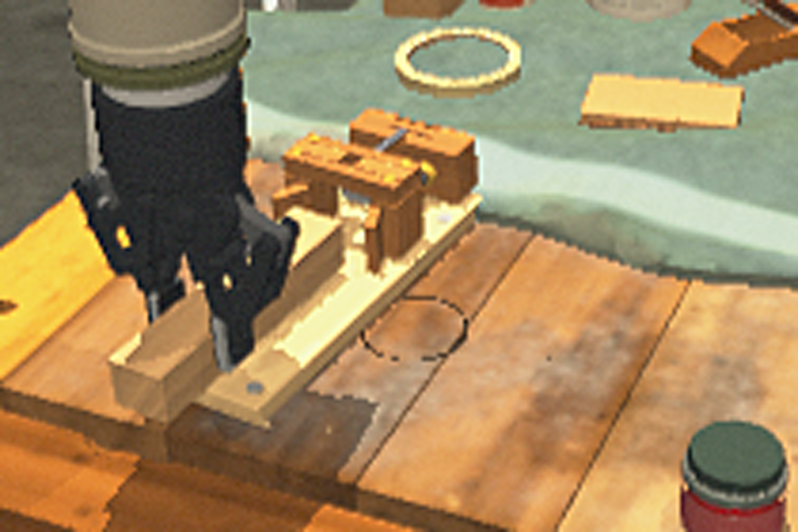

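View pics/sc5_z.png

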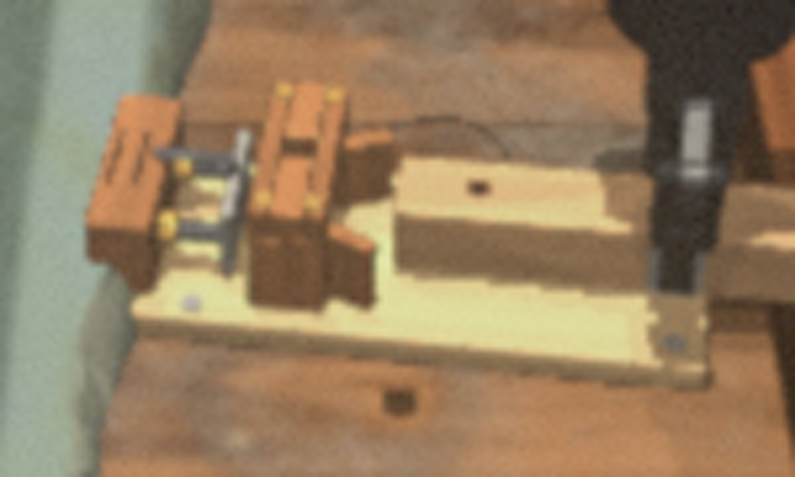

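The side and scene views show the rail just above the deck with its front short of the cheeks. The hole is at zoom pixel (479,187) and the slot at (298,146). I'll compare their lateral positions within one camera.

```bash
python3 - <<'E'
from h import *
def rel(p):
    th=np.radians(-6.7); ex=np.array([np.cos(th),np.sin(th)]); ey=np.array([-ex[1],ex[0]]); q=np.array(p)[:2]-[.546,-.0115]; return (q@ex*1000).round(1),(q@ey*1000).round(1)
im,d,K,T=load('scene5','scene')
f=lambda p,z,o=(225,200),s=5.3: ray(K,T,o[0]+np.array([p[0]])/s-.4,o[1]+np.array([p[1]])/s-.4,z)[0]
zt=.0525
for nm,p,z in[('hole',(479,187),zt),('slot',(298,146),.069),('screws',((285+336+261+312)/4,(91+95+198+205)/4),.070),('mark',(130,153),.055),('railfront far top',(395,163),zt),('front near top',(395,216),zt),('cheek near tip top',(374,240),.051),('cheek far tip top',(397,133),.051),('postnear top front',(328,220),.069),('postfar top front',(348,95),.069)]:
    print('scene',nm,rel(f(p,z)))
im,d,K,T=load('side5','side')
g=lambda p,z: f(p,z,(120,140),3.8)
f=lambda p,z,o=(120,140),s=3.8: ray(K,T,o[0]+np.array([p[0]])/s-.4,o[1]+np.array([p[1]])/s-.4,z)[0]
for nm,p,z in[('slot',(350,158),.069),('front left top',(303,207),zt),('front right top',(343,226),zt),('cheekR top',(372,210),.051),('cheekL tip',(280,195),.051)]: print('side',nm,rel(f(p,z)))
print('tcp',rel([.4065,.0043]))
E
```

```text
scene hole (np.float64(-59.4), np.float64(0.1))
scene slot (np.float64(15.1), np.float64(3.5))
scene screws (np.float64(14.6), np.float64(5.4))
scene mark (np.float64(86.1), np.float64(1.2))
scene railfront far top (np.float64(-23.7), np.float64(-10.2))
scene front near top (np.float64(-27.0), np.float64(22.3))
scene cheek near tip top (np.float64(-20.0), np.float64(36.0))
scene cheek far tip top (np.float64(-22.5), np.float64(-31.1))
scene postnear top front (np.float64(-2.5), np.float64(46.3))
scene postfar top front (np.float64(-1.4), np.float64(-31.7))
side slot (np.float64(16.5), np.float64(2.3))
side front left top (np.float64(-22.9), np.float64(11.3))
side front right top (np.float64(-29.0), np.float64(-22.1))
side cheekR top (np.float64(-4.0), np.float64(-26.2))
side cheekL tip (np.float64(-16.3), np.float64(33.4))
tcp (np.float64(-140.4), np.float64(-0.6))
```

```bash
python3 - <<'E'
import cv2
a=cv2.imread('pics/scene5.png')[205:265,265:325]; b=cv2.imread('pics/side5.png')[170:230,180:250]
a=cv2.resize(a,None,fx=8,fy=8,interpolation=cv2.INTER_CUBIC);b=cv2.resize(b,None,fx=9,fy=9,interpolation=cv2.INTER_CUBIC)
cv2.imwrite('pics/a5.png',a);cv2.imwrite('pics/b5.png',b)
E
```

```text
(no output)
```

View pics/a5.png

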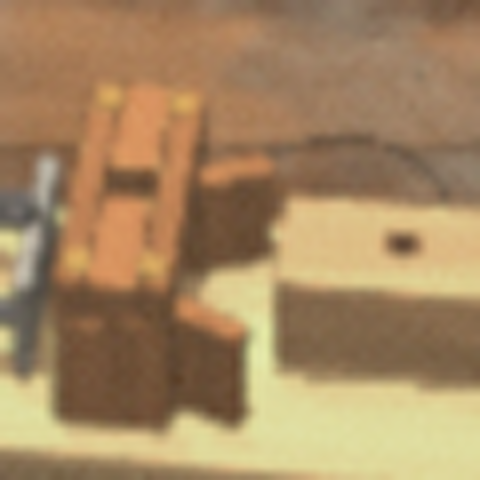

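View pics/b5.png

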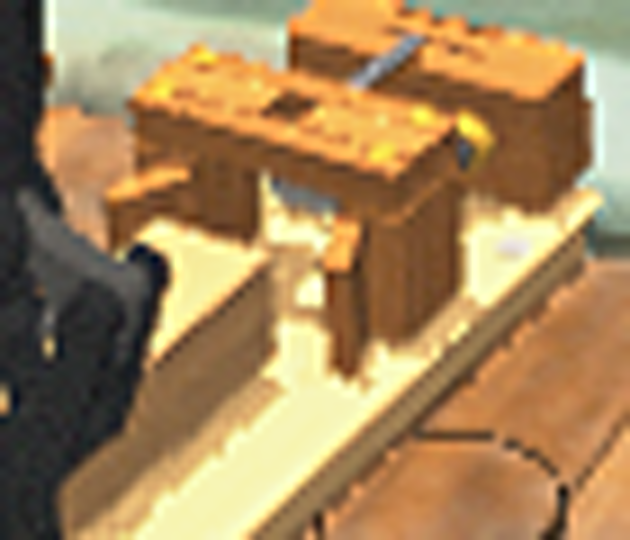

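```bash
python3 - <<'E'
from h import *
def rel(p):
    th=np.radians(-6.7); ex=np.array([np.cos(th),np.sin(th)]); ey=np.array([-ex[1],ex[0]]); q=np.array(p)[:2]-[.546,-.0115]; return (q@ex*1000).round(1),(q@ey*1000).round(1)
zt=.0525
def run(n,o,s,L):
    im,d,K,T=load(n+'5',n)
    for nm,p,z in L: print(n,nm,rel(ray(K,T,o[0]+np.array([p[0]+.5])/s-.5,o[1]+np.array([p[1]+.5])/s-.5,z)[0]))
run('scene',(265,205),8,[('hole',(403,243),zt),('slot',(131,180),.069),('screws',(131,180),.07),('front far',(278,203),zt),('front near',(278,285),zt),('top edge far@380',(380,198),zt),('near@380',(380,292),zt),('front near bottom',(278,370),.0205),('postnear bottom',(167,428),.015),('cheek near tip bottom',(244,424),.015),('cheek far tip bottom',(270,250),.015)])
run('side',(180,170),9,[('slot',(294,103),.069),('front right top',(268,258),zt),('front left top',(158,220),zt),('front right bottom',(275,375),.0205),('cheekR tip bottom',(348,375),.015),('post R bottom',(405,345),.015),('postR/deck back',(462,290),.015)])
for n in['scene','side']:
    im,d,K,T=load(n+'5',n); W=world(K,T,d)
    if n=='scene': print([W[205+243//8,265+x//8].round(4) for x in(300,330,360,450)], W[205+200//8,265+135//8])
    else: print(W[170+240//9,180+210//9])
E
```

```text
scene hole (np.float64(-59.3), np.float64(0.3))
scene slot (np.float64(14.9), np.float64(3.2))
scene screws (np.float64(14.7), np.float64(4.3))
scene front far (np.float64(-24.0), np.float64(-11.6))
scene front near (np.float64(-27.4), np.float64(21.7))
scene top edge far@380 (np.float64(-51.6), np.float64(-17.5))
scene near@380 (np.float64(-54.7), np.float64(20.8))
scene front near bottom (np.float64(-28.0), np.float64(20.9))
scene postnear bottom (np.float64(-0.0), np.float64(41.8))
scene cheek near tip bottom (np.float64(-20.6), np.float64(37.4))
scene cheek far tip bottom (np.float64(-20.3), np.float64(-34.0))
side slot (np.float64(17.8), np.float64(1.7))
side front right top (np.float64(-26.7), np.float64(-19.1))
side front left top (np.float64(-25.0), np.float64(16.0))
side front right bottom (np.float64(-31.3), np.float64(-21.9))
side cheekR tip bottom (np.float64(-16.0), np.float64(-33.7))
side post R bottom (np.float64(2.6), np.float64(-39.3))
side postR/deck back (np.float64(31.9), np.float64(-38.7))
[array([ 0.5152, -0.0038,  0.0523]), array([ 0.5065, -0.0052,  0.0512]), array([ 0.4978, -0.0045,  0.052 ]), array([ 0.4739, -0.0054,  0.0515])] [ 0.56090369 -0.00081962  0.06862128]
[0.55052469 0.00853882 0.03040413]
```

All views agree that the rail sits about 2 mm to the right of the gate's centre line (the slot at jig y is about +2 mm, the rail about -0.5 mm). I'll shift it +2 mm and lower it onto the deck.

Request:
send_rows([
  [[0.001, 0, 0.001], 0],
  [[0.002, 0, 0.002], 0],
  [[0.0022, 0, 0.003], 0],
  [[0.0022, 0, 0.004], 0],
  [[0.0022, 0, 0.0048], 0],
  [[0.0022, 0, 0.0055], 0],
  [[0.0022, 0, 0.006], 0],
  [[0.0022, 0, 0.006], 0],
])

```text
clock: 10.6
position: [0.4066, 0.0065, 0.0186]
ee_rot: [0.747, 0.665, -0.0, -0.0]
ft_force: [-5.7, -0.4, 11.5]
grip_width: 0.414
```

```bash
python3 - <<'E'
from h import *
togo([.407,.0065,.0185],83.3)
E
```

```text
at [0.4066 0.0065 0.0186] xang 83.3 tilt [-6.e-04  5.e-04 -1.e+00] shift [0.0001 0.0004 0.0001] spin 0.0 F [-5.73 -0.38 11.49] t 10.6
```

Request:
send_rows([
  [[0, 0.001, -0.0003], 0],
  [[0, 0.004, -0.0003], 0],
  [[0, 0.008, -0.0003], 0],
  [[0, 0.012, -0.0003], 0],
  [[0, 0.016, -0.0003], 0],
  [[0, 0.019, -0.0003], 0],
  [[0, 0.02, -0.0003], 0],
  [[0, 0.02, -0.0003], 0],
])

```text
clock: 11.6
position: [0.4258, 0.0043, 0.0186]
ee_rot: [0.747, 0.665, -0.001, -0.001]
ft_force: [-7.4, 1.2, 11.3]
grip_width: 0.41
```

```bash
python3 - <<'E'
from h import *
togo([.407,.0065,.0185],83.3)
for n in ['side','scene']: snap(n,n+'6')
a=cv2.imread('pics/scene6.png')[205:265,265:325]; b=cv2.imread('pics/side6.png')[170:230,180:250]
a=cv2.resize(a,None,fx=8,fy=8,interpolation=cv2.INTER_CUBIC);b=cv2.resize(b,None,fx=9,fy=9,interpolation=cv2.INTER_CUBIC)
cv2.imwrite('pics/a6.png',a);cv2.imwrite('pics/b6.png',b)
E
```

```text
at [0.4258 0.0043 0.0186] xang 83.31 tilt [-2.1e-03  6.0e-04 -1.0e+00] shift [-0.     -0.0189  0.0002] spin 0.0002 F [-7.41  1.18 11.32] t 11.6
```

View pics/a6.png

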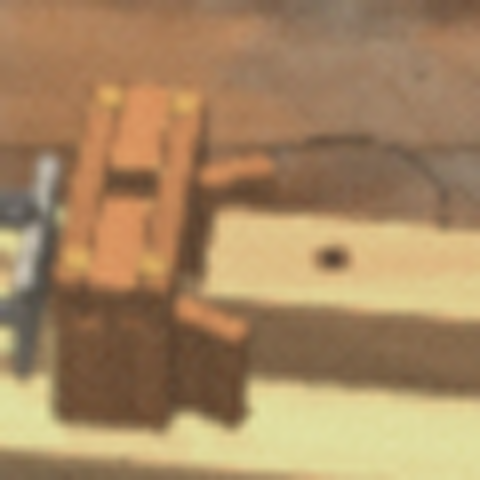

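View pics/b6.png

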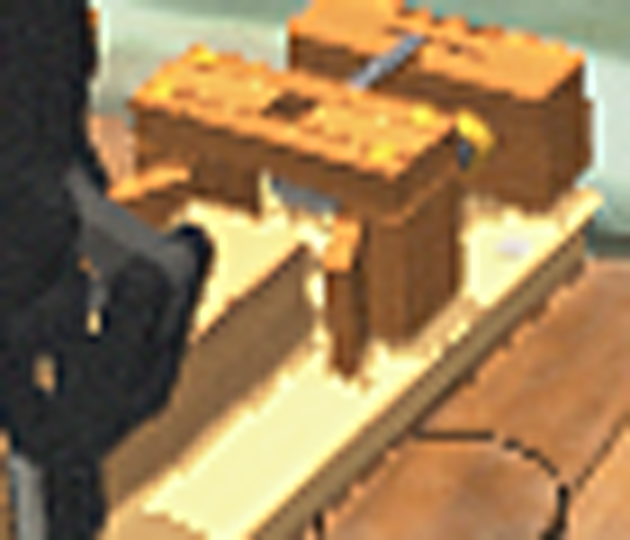

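```bash
python3 - <<'E'
from h import *
def rel(p):
    th=np.radians(-6.7); ex=np.array([np.cos(th),np.sin(th)]); ey=np.array([-ex[1],ex[0]]); q=np.array(p)[:2]-[.546,-.0115]; return (q@ex*1000).round(1),(q@ey*1000).round(1)
zt=.047
def run(n,o,s,L):
    im,d,K,T=load(n+'6',n)
    for nm,p,z in L: print(n,nm,rel(ray(K,T,o[0]+np.array([p[0]+.5])/s-.5,o[1]+np.array([p[1]+.5])/s-.5,z)[0]))
run('scene',(265,205),8,[('hole',(332,258),zt),('slot',(131,180),.069),('far@380',(380,212),zt),('near@380',(380,308),zt),('far@440',(440,217),zt),('near@440',(440,312),zt)])
run('side',(180,170),9,[('slot',(294,103),.069),('front right top',(303,245),zt),('front left top',(190,207),zt),('right top@205',(205,323),zt),])
print('tcp',rel([.4258,.0043]))
E
```

```text
scene hole (np.float64(-40.4), np.float64(2.8))
scene slot (np.float64(14.9), np.float64(3.2))
scene far@380 (np.float64(-51.8), np.float64(-17.9))
scene near@380 (np.float64(-54.9), np.float64(21.1))
scene far@440 (np.float64(-68.4), np.float64(-18.0))
scene near@440 (np.float64(-71.0), np.float64(20.5))
side slot (np.float64(17.8), np.float64(1.7))
side front right top (np.float64(-10.4), np.float64(-18.4))
side front left top (np.float64(-9.0), np.float64(17.8))
side right top@205 (np.float64(-51.8), np.float64(-16.9))
tcp (np.float64(-121.2), np.float64(1.7))
```

Now well aligned: within the scene camera the hole is at +2.8 mm and the slot at +3.2 mm, and the side camera suggests another +1 mm. I'll continue through the gate with a bit less down-force.

Request:
send_rows([
  [[0.0003, 0.002, -0.0005], 0],
  [[0.0006, 0.006, -0.0005], 0],
  [[0.0006, 0.011, -0.0005], 0],
  [[0.0006, 0.016, -0.0005], 0],
  [[0.0006, 0.021, -0.0005], 0],
  [[0.0006, 0.025, -0.0005], 0],
  [[0.0006, 0.028, -0.0005], 0],
  [[0.0006, 0.028, -0.0005], 0],
])

```text
clock: 12.7
position: [0.4545, 0.0014, 0.0191]
ee_rot: [0.747, 0.665, -0.0, 0.0]
ft_force: [-0.1, -1.2, -0.9]
grip_width: 0.408
```

```bash
python3 - <<'E'
from h import *
togo([.407,.0065,.0185],83.3)
E
```

```text
at [0.4545 0.0014 0.0191] xang 83.3 tilt [ 0.e+00 -1.e-04 -1.e+00] shift [-0.0005 -0.0478  0.0006] spin 0.0001 F [-0.11 -1.19 -0.89] t 12.7
```

Request:
send_rows([
  [[0, 0.001, 0.0002], 0],
  [[0, 0.003, 0.0003], 0],
  [[0, 0.005, 0.0003], 0],
  [[0, 0.007, 0.0003], 0],
  [[0, 0.009, 0.0003], 0],
  [[0, 0.011, 0.0003], 0],
  [[0, 0.012, 0.0003], 0],
  [[0, 0.012, 0.0003], 0],
])

```text
clock: 13.7
position: [0.4663, 0.0001, 0.0188]
ee_rot: [0.747, 0.665, 0.0, -0.0]
ft_force: [0.3, -0.2, -0.6]
grip_width: 0.409
```

```bash
python3 - <<'E'
from h import *
togo([.407,.0065,.0185],83.3)
for n in ['side','scene']: snap(n,n+'7')
a=cv2.imread('pics/scene7.png')[205:265,235:325]; b=cv2.imread('pics/side7.png')[160:220,180:260]
a=cv2.resize(a,None,fx=8,fy=8,interpolation=cv2.INTER_CUBIC);b=cv2.resize(b,None,fx=9,fy=9,interpolation=cv2.INTER_CUBIC)
cv2.imwrite('pics/a7.png',a);cv2.imwrite('pics/b7.png',b)
E
```

```text
at [4.663e-01 1.000e-04 1.880e-02] xang 83.3 tilt [ 0.e+00  1.e-04 -1.e+00] shift [-0.0005 -0.0597  0.0003] spin 0.0001 F [ 0.27 -0.24 -0.55] t 13.7
```

View pics/a7.png

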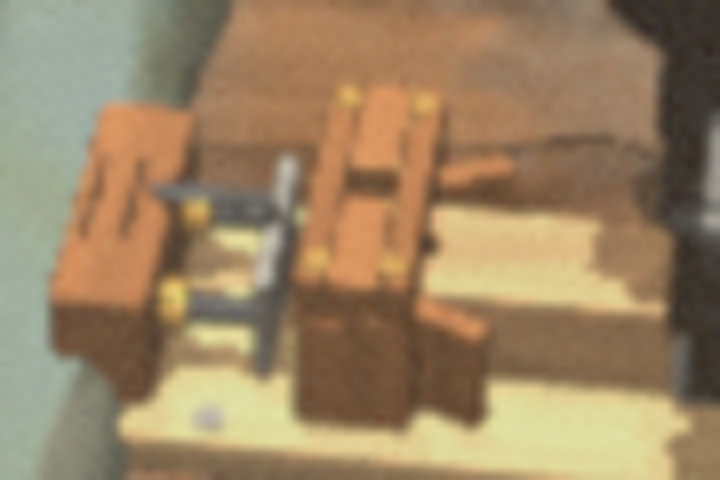

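View pics/b7.png

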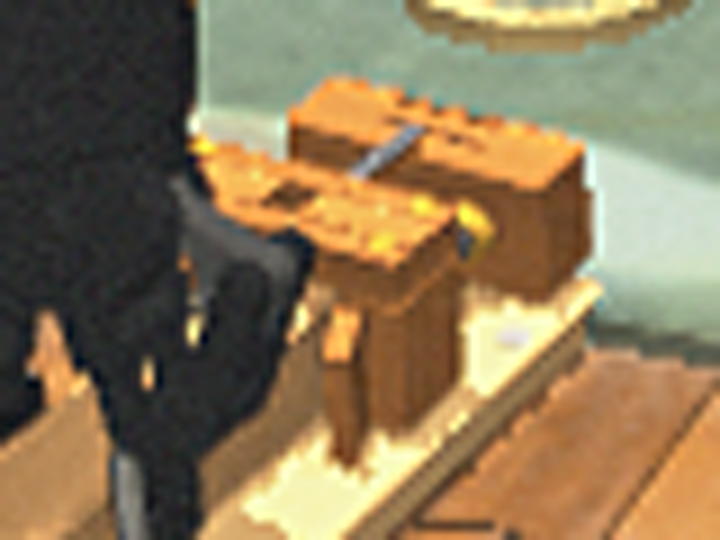

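The views show the rail inside the gate and the plate still at rest, with the pointer tip at zoom (157,188), just short of the first line. There is no side force. I'll approach the plate slowly.

Request:
send_rows([
  [[0, 0.001, 0.0001], 0],
  [[0, 0.002, 0.0002], 0],
  [[0, 0.003, 0.0002], 0],
  [[0, 0.004, 0.0002], 0],
  [[0, 0.005, 0.0002], 0],
  [[0, 0.006, 0.0002], 0],
  [[0, 0.007, 0.0002], 0],
  [[0, 0.008, 0.0002], 0],
])

```text
clock: 14.8
position: [0.4731, -0.0006, 0.0186]
ee_rot: [0.747, 0.665, -0.001, -0.001]
ft_force: [-10.7, 2.4, 14.6]
grip_width: 0.41
```

```bash
python3 - <<'E'
from h import *
togo([.407,.0065,.0185],83.3)
E
```

```text
at [ 0.4731 -0.0006  0.0186] xang 83.31 tilt [-0.0028  0.0011 -1.    ] shift [-0.0007 -0.0665  0.0003] spin 0.0001 F [-10.68   2.4   14.56] t 14.8
```

Request:
send_rows([
  [[0, 0, -0.00015], 0],
  [[0, 0.0005, -0.00015], 0],
  [[0, 0.001, -0.00015], 0],
  [[0, 0.0015, -0.00015], 0],
  [[0, 0.002, -0.00015], 0],
  [[0, 0.0025, -0.00015], 0],
  [[0, 0.003, -0.00015], 0],
  [[0, 0.003, -0.00015], 0],
])

```text
clock: 15.8
position: [0.4753, -0.0009, 0.0186]
ee_rot: [0.747, 0.665, -0.001, -0.002]
ft_force: [-11.9, 1.1, 15.1]
grip_width: 0.41
```

```bash
python3 - <<'E'
from h import *
togo([.407,.0065,.0185],83.3)
for n in ['side','scene']: snap(n,n+'8')
a=cv2.imread('pics/scene8.png')[205:265,235:325]; b=cv2.imread('pics/side8.png')[160:220,180:260]
a=cv2.resize(a,None,fx=8,fy=8,interpolation=cv2.INTER_CUBIC);b=cv2.resize(b,None,fx=9,fy=9,interpolation=cv2.INTER_CUBIC)
cv2.imwrite('pics/a8.png',a);cv2.imwrite('pics/b8.png',b)
E
```

```text
at [ 0.4753 -0.0009  0.0186] xang 83.31 tilt [-0.0043  0.0013 -1.    ] shift [-0.0006 -0.0687  0.0004] spin 0.0001 F [-11.9    1.11  15.14] t 15.8
```

View pics/a8.png

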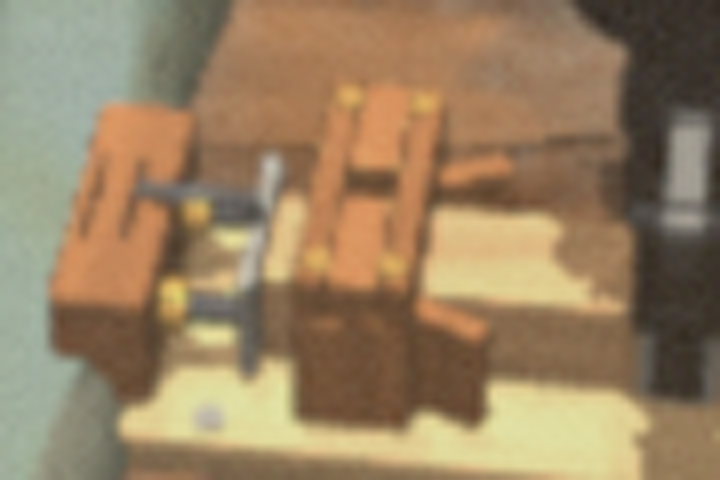

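The scene view shows the plate moving back, with the pointer tip now at (138,190), near the first line. That is about 4.6 mm. I'll push about 5.5 mm more and ease the down-force.

Request:
send_rows([
  [[0, 0.0005, -0.0003], 0],
  [[0, 0.0015, -0.0003], 0],
  [[0, 0.0025, -0.0003], 0],
  [[0, 0.0035, -0.0003], 0],
  [[0, 0.0045, -0.0003], 0],
  [[0, 0.005, -0.0003], 0],
  [[0, 0.0055, -0.0003], 0],
  [[0, 0.0055, -0.0003], 0],
])

```text
clock: 16.9
position: [0.4794, -0.0013, 0.0186]
ee_rot: [0.747, 0.665, -0.002, -0.003]
ft_force: [-19.6, 1.7, 20.7]
grip_width: 0.409
```

```bash
python3 - <<'E'
from h import *
togo([.407,.0065,.0185],83.3)
for n in ['side','scene']: snap(n,n+'9')
a=cv2.imread('pics/scene9.png')[205:265,235:325]; b=cv2.imread('pics/side9.png')[160:220,180:260]
a=cv2.resize(a,None,fx=8,fy=8,interpolation=cv2.INTER_CUBIC);b=cv2.resize(b,None,fx=9,fy=9,interpolation=cv2.INTER_CUBIC)
cv2.imwrite('pics/a9.png',a);cv2.imwrite('pics/b9.png',b)
E
```

```text
at [ 0.4794 -0.0013  0.0186] xang 83.31 tilt [-0.0071  0.0019 -1.    ] shift [-0.0007 -0.0728  0.0007] spin 0.0002 F [-19.57   1.74  20.66] t 16.9
```

View pics/a9.png

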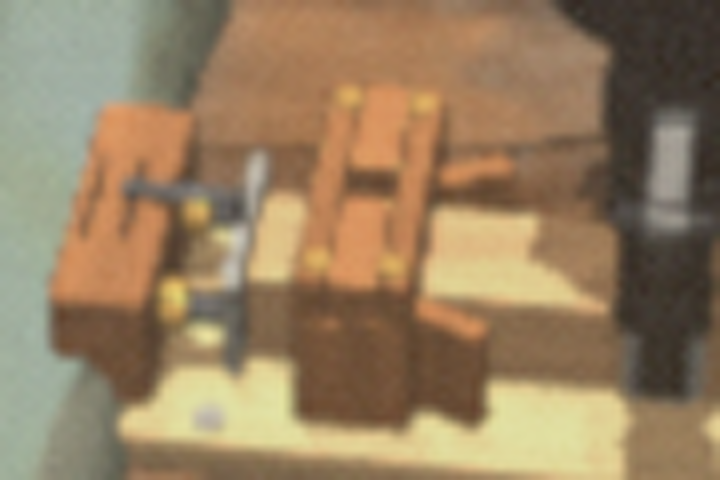

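View pics/b9.png

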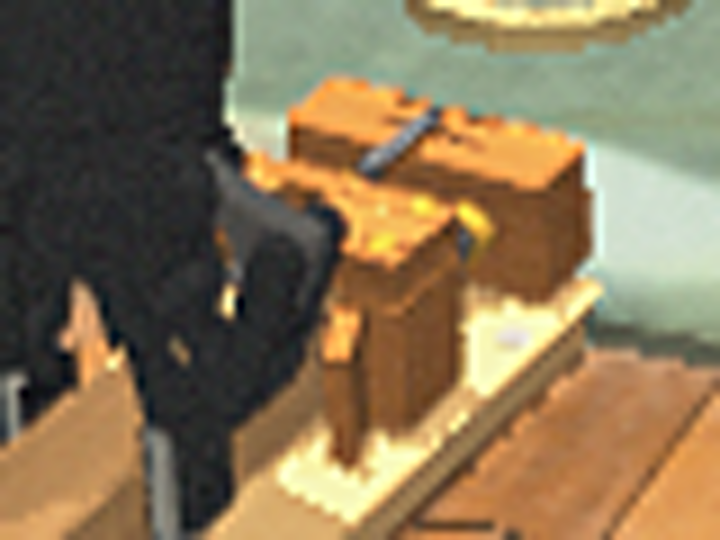

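The pointer tip now stands past the first line (tip at (127,187), lines at about 133 and 92). Fz has climbed to 20 N through arm compliance, so I'll ease upward while holding.

Request:
send_rows([
  [[0, 0, -0.0001], 0],
  [[0, 0, -0.0002], 0],
  [[0, 0, -0.0003], 0],
  [[0, 0, -0.0004], 0],
  [[0, 0, -0.0004], 0],
  [[0, 0, -0.0004], 0],
  [[0, 0, -0.0004], 0],
  [[0, 0, -0.0004], 0],
])

```text
clock: 18.0
position: [0.4797, -0.0014, 0.0187]
ee_rot: [0.747, 0.665, -0.002, -0.003]
ft_force: [-13.9, 2.4, 9.4]
grip_width: 0.41
```

```bash
python3 - <<'E'
from h import *
togo([.407,.0065,.0185],83.3); print(manip.get_obs()['torque'])
E
```

```text
at [ 0.4797 -0.0014  0.0187] xang 83.32 tilt [-0.0062  0.0012 -1.    ] shift [-0.0006 -0.0731  0.0006] spin 0.0003 F [-13.87   2.38   9.39] t 18.0
[ 0.54849734  2.53808798 -0.02250989]
```

Request:
send_rows([
  [[0, 0.0003, -0.0001], 0],
  [[0, 0.0006, -0.0002], 0],
  [[0, 0.0009, -0.0003], 0],
  [[0, 0.0012, -0.0003], 0],
  [[0, 0.0015, -0.0003], 0],
  [[0, 0.0015, -0.0003], 0],
  [[0, 0.0015, -0.0003], 0],
  [[0, 0.0015, -0.0003], 0],
])

```text
clock: 19.0
position: [0.4809, -0.0016, 0.0187]
ee_rot: [0.747, 0.665, -0.002, -0.003]
ft_force: [-13.0, 2.1, 6.2]
grip_width: 0.408
```

```bash
python3 - <<'E'
from h import *
togo([.407,.0065,.0185],83.3); print(manip.get_obs()['torque'])
for n in ['side','scene','wrist']: snap(n,n+'10')
a=cv2.imread('pics/scene10.png')[205:265,235:325]; b=cv2.imread('pics/side10.png')[150:280,130:290]
a=cv2.resize(a,None,fx=8,fy=8,interpolation=cv2.INTER_CUBIC);b=cv2.resize(b,None,fx=4.6,fy=4.6,interpolation=cv2.INTER_CUBIC)
cv2.imwrite('pics/a10.png',a);cv2.imwrite('pics/b10.png',b)
def rel(p):
    th=np.radians(-6.7); ex=np.array([np.cos(th),np.sin(th)]); ey=np.array([-ex[1],ex[0]]); q=np.array(p)[:2]-[.546,-.0115]; return (q@ex*1000).round(1),(q@ey*1000).round(1)
print(rel(manip.get_obs()['position']))
E
```

```text
at [ 0.4809 -0.0016  0.0187] xang 83.33 tilt [-0.0067  0.001  -1.    ] shift [-0.0006 -0.0743  0.0007] spin 0.0005 F [-13.04   2.13   6.18] t 19.0
[0.54778815 2.51185138 0.02764864]
(np.float64(-65.8), np.float64(2.2))
```

View pics/a10.png

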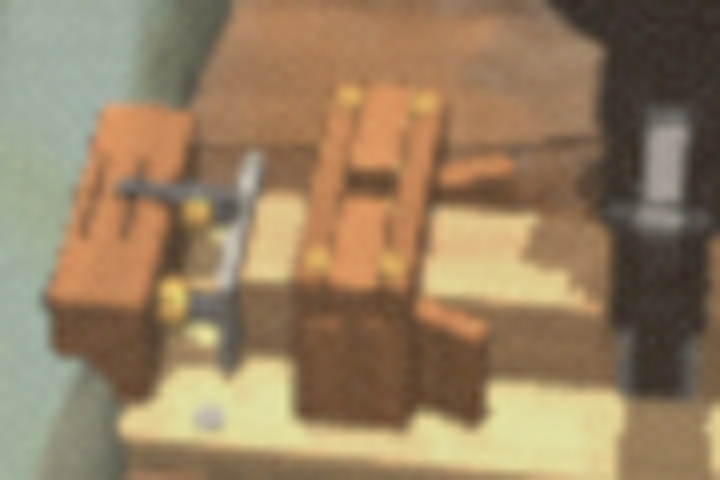

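View pics/b10.png

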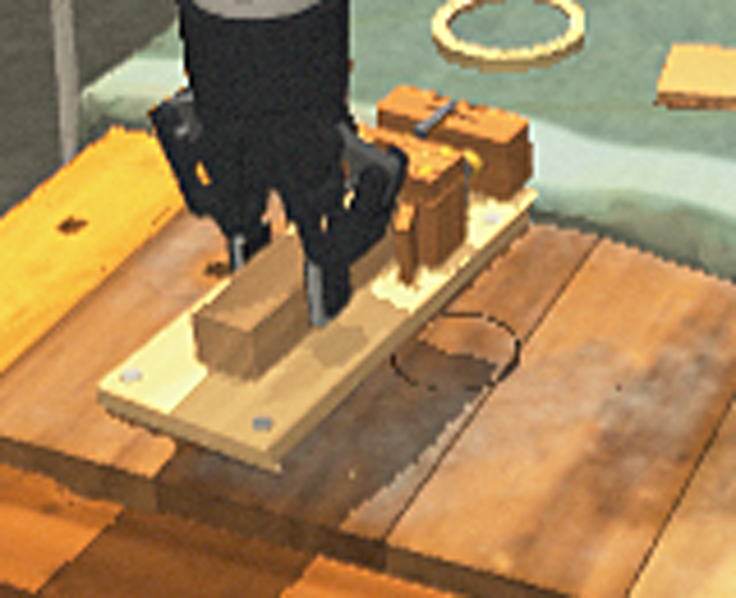

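View pics/wrist10.png

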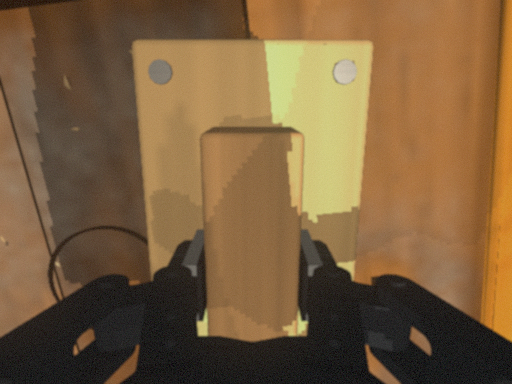

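The scene view shows the pointer tip at (120,187), between the lines (at about 135 and 95 on that row), so roughly 9 mm back. The wrist view shows the rail centred and parallel on the deck. Now I check the rail's pitch from depth.

```bash
python3 - <<'E'
from h import *
im,d,K,T=load('wrist10','wrist'); W=world(K,T,d)
def plane(P):
    A=np.c_[P[:,0]-.45,P[:,1],np.ones(len(P))]; return np.linalg.lstsq(A,P[:,2],rcond=None)[0]
r=W[140:320,215:290].reshape(-1,3); r=r[abs(r[:,2]-.047)<.01]
dk=np.concatenate([W[50:120,150:190].reshape(-1,3),W[50:120,315:360].reshape(-1,3),W[90:200,310:350].reshape(-1,3),W[90:200,155:190].reshape(-1,3)]); dk=dk[abs(dk[:,2]-.015)<.01]
print('rail',plane(r).round(4),len(r),'deck',plane(dk).round(4),len(dk))
# near-end gap: side view
im,d,K,T=load('side10','side'); W=world(K,T,d)
for u in range(174,200,4):
    v=int(150+ (300-(u-174)*0)/4.6); print(u,[ (vv,W[vv,u].round(4).tolist()) for vv in (218,226)])
r=[]
E
```

```text
rail [ 0.0009 -0.0017  0.0467] 13453 deck [-0.0032  0.0007  0.0146] 14149
174 [(218, [0.4271, 0.0107, 0.0476]), (226, [0.4264, 0.0129, 0.0263])]
178 [(218, [0.4276, 0.0009, 0.0497]), (226, [0.4257, 0.0021, 0.0297])]
182 [(218, [0.4337, -0.0049, 0.0472]), (226, [0.4265, -0.0075, 0.0317])]
186 [(218, [0.436, -0.0134, 0.0479]), (226, [0.4285, -0.0162, 0.0328])]
190 [(218, [0.4482, -0.0155, 0.0404]), (226, [0.4441, -0.016, 0.0219])]
194 [(218, [0.4592, -0.0185, 0.0338]), (226, [0.4561, -0.0184, 0.0142])]
198 [(218, [0.4678, -0.0233, 0.0294]), (226, [0.4568, -0.0282, 0.0164])]
```

The rail top is parallel to the deck within 0.25° and 32.1 mm above it, so it is flat. One last small push, then a hold.

Request:
send_rows([
  [[0, 0.0003, 0], 0],
  [[0, 0.0006, -0.0001], 0],
  [[0, 0.0009, -0.0001], 0],
  [[0, 0.001, -0.0001], 0],
  [[0, 0.001, -0.0001], 0],
  [[0, 0.001, -0.0001], 0],
  [[0, 0.001, -0.0001], 0],
  [[0, 0.001, -0.0001], 0],
])

```text
clock: 20.15
position: [0.4816, -0.0017, 0.0187]
ee_rot: [0.747, 0.665, -0.002, -0.003]
ft_force: [-15.9, 3.5, 6.0]
grip_width: 0.41
```

Request:
send_rows([
  [[0, 0, 0], 0],
  [[0, 0, 0], 0],
  [[0, 0, 0], 0],
  [[0, 0, 0], 0],
  [[0, 0, 0], 0],
  [[0, 0, 0], 0],
  [[0, 0, 0], 0],
  [[0, 0, 0], 0],
])

```text
clock: 21.15
position: [0.4816, -0.0017, 0.0187]
ee_rot: [0.747, 0.665, -0.002, -0.003]
ft_force: [-14.0, 2.8, 6.9]
grip_width: 0.413
```

```bash
python3 - <<'E'
from h import *
togo([.407,.0065,.0185],83.3)
for n in ['side','scene']: snap(n,n+'11')
a=cv2.imread('pics/scene11.png')[205:265,235:325]
cv2.imwrite('pics/a11.png',cv2.resize(a,None,fx=8,fy=8,interpolation=cv2.INTER_CUBIC))
E
```

```text
at [ 0.4816 -0.0017  0.0187] xang 83.32 tilt [-0.0073  0.0011 -1.    ] shift [-0.0006 -0.075   0.0007] spin 0.0004 F [-14.01   2.8    6.85] t 21.15
```

View pics/a11.png

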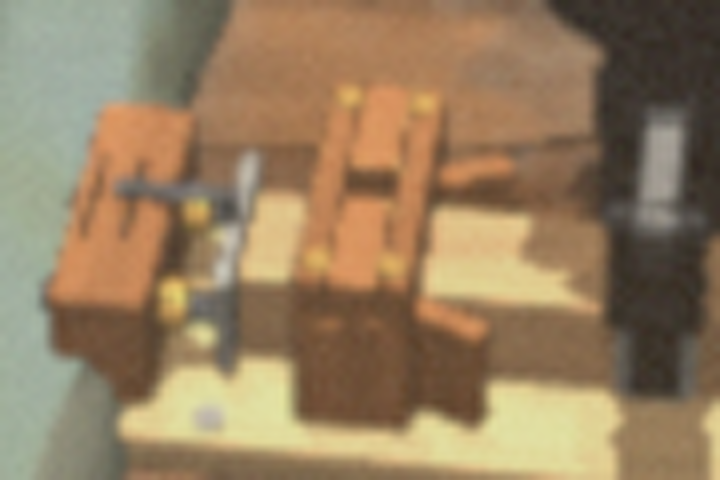

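View pics/side11.png

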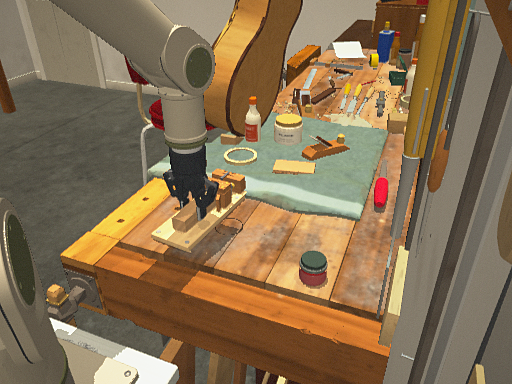

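The pointer tip at (118,187) stands between the lines, about 10 mm back. The pose and force hold steady, and the jar, tape and block are where they were. Handing in.

```bash
python3 -c "
from workcell import manip; print(manip.hand_in())"
```

```text
the job is handed in; nothing more can be done
None
```

The rail is through the gate and under the bridge, its drilled end pressed against the stop plate. I handed the job in still gripping it, at 21 s on the robot's clock.

**Last checks:**
- **Plate travel:** it is about 9–10 mm back. The pointer stands between the two lines, about 40 % of the way from the front one. The tool pose did not change over a 1 s hold.
- **Force:** the wrist reads about 14 N backward and 7 N up. I take that as roughly 10 N from the plate plus deck friction.
- **Rail flat:** before the last 0.7 mm of push, its top was 32.1 mm above the deck and parallel to it within 0.25°, which is within the noise of the depth readings.
- **Things round about:** by eye in the pictures, the jar, tape and sanding block have not moved.

**Disagreements and a lapse:**
- The cameras differed by 1–3 mm on the gate's centre line. I shifted the rail 2.8 mm in all towards their average, and it passed with no notable side force.
- While I pressed, the tool tilted about 0.4° and the push down on the deck briefly reached about 21 N. I eased it before the final hold.

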